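# Fit the filter cartridge, close the filter tank and lift off its dust cover

## Task

Slide the filter cartridge down over the standpipe in the filter tank until it stands on the tank's floor, then carry the lid set as one piece by its black knob and lower it onto the tank until the steel strainer lid is fully seated on the rim; drop neither of them. Then take the green dust cover by its collar and lift it off alone, straight up, leaving the strainer lid seated, and finish while still holding the cover level about 10 cm above the strainer lid, over the tank. Leave everything else on the table where it is.

Things in the scene. Friction and masses are not known exactly. Their poses are not given: they have to be found in the camera images.
- tank: fixed open round metal filter tank, left or right; outer diameter 148 mm, wall 4 mm. Origin: centre of its underside on the table; inner floor 6 mm, rim 84 mm above it. A brass standpipe, 16 mm diameter, stands in its centre up to 74 mm above the origin, the last 8 mm tapering to 8 mm diameter. A short outlet spigot sticks out low along +x, to 108 mm from the axis
- mat: fixed round white mat, 190 mm across, 6 mm thick, on which the lid set lies at the start; origin under its centre
- cartridge: loose filter cartridge: white tube with blue ends, outer diameter 46 mm, bore 20 mm right through, 62 mm high, about 0.15 kg, standing upright; origin at the centre of its lower end, z along the bore
- strainer: loose steel strainer lid (inner lid), 0.35 kg. Origin: centre of its underside. Plug 134 mm wide, 7 mm deep (goes into the tank) under a flange 154 mm wide, 5 mm thick (seated on the rim, origin 77 mm above the tank's). Black knob, 20 mm diameter, on the axis from 12 to 72 mm above origin, through the cover's collar and 32 mm above it; lifts both lids
- cover: loose lime-green dust cover (outer lid), 0.2 kg, lying unfastened on the strainer lid. Origin: on its axis at the skirt's lower edge, then 3 mm above the strainer's origin. Diameter 166 mm, skirt 9 mm deep round the flange, deck top 13 mm above origin; round its 40 mm hole a collar, 48 mm outer diameter, 4 mm wall, from the deck to 37 mm above origin
- bottle_left: dark square oil bottle with lime-green cap, 56 x 56 mm, 226 mm high, bystander left of the work; origin under its centre
- bottle_right: the same kind of bottle, bystander right of the work
- jar: amber sample jar with yellow lid, 56 mm across, 70 mm high, bystander; origin under its centre
- gasket: flat red ring gasket, 72 mm across, hole 54 mm, 8 mm thick, bystander at the back (not the cartridge); origin under its centre
- wrench: steel wrench 160 mm long lying flat, bystander at the back; origin under its middle
- plug: small lime-green plug, 32 mm across, 26 mm high, bystander at the back; origin under its centre
There are look-alikes about, which are no part of the job. Leave any brown or pink look-alike of the strainer alone. Leave any red look-alike of the cartridge alone.

How it is judged:
By the outcome, as a careful person would: the job done as asked, in the order asked, and still so for the second after the job is handed in, while the arm keeps its last pose, push and grip.
It also fails if it takes over 70 s, if anything falls off the work surface, if the arm or the gripper's body presses on something with over 40 N, if the wrist force passes 120 N, or if a joint passes its speed limit or range.

## Robot

A 7-joint arm with a two-finger parallel gripper is mounted at the origin on the work surface. World frame = base frame: x ahead of the robot, y to its left, z up, the work surface at z = 0. Lengths are in m, angles in rad, forces in N, time in s.
With the tool pointing down it reaches from about 0.4 to 0.85 m from the base axis. Payload 10.4 kg.
Tool frame: the origin (TCP) lies at the very end of the fingers, on their centre line; the grasp point (between the pads) lies 19 mm behind it; z points along the fingers, y is the line along which they close (so a half turn about z gives the same grasp; the last joint's range is limited). The gripper opens to 85 mm and grips with 20 to 120 N. Pads are 22 mm wide; open, the fingers measure 114 mm over their backs; the gripper's body (76 mm by 85 mm) begins 54 mm behind the grasp point. The pads swing forward as they close: fully open they stand 13 mm farther back than shut.
Start: joints at [-1.372, 0.332, -0.065, 1.46, 0.022, 1.35, -0.088], TCP at [0.137, 0.61, 0.231] pointing down, gripper open.
Joint ranges: [-2.6, 2.6], [-0.5, 2.12], [-1.47, 1.34], [0.16, 2.42], [-1.27, 4.41], [0.06, 2.06], [-2.6, 2.6]. Speed limits (rad/s): [2.22, 2.22, 2.79, 2.79, 3.14, 3.14, 3.14].

## Interface

Orientations are given as a 3x3 rotation matrix whose columns are the frame's x, y, z axes.
In Python, from plant import bot gives the robot as it stands.
- The arm moves only by the shell command python3 -m jog 'ROWS'. ROWS is JSON, a list that holds one entry, the list of rows, each a list of 5 numbers: the closure, from 0 (fully open) to 1 (shut), then the shift along the tool's x, y, z scaled (see below), then the turn about the tool's z scaled (see below). In form: [[[fingers, tx, ty, tz, roll], ...]]. A call has 1 to 12 rows; each row is the pose to reach, as a shift and turn from the pose commanded when the call began, along the tool's axes at that moment, turning the shorter way round; what a row does not reach only later rows make up. The controller multiplies each number of a shift by 100 mm and each number of a turn by 180 degrees. A row lasts 1/10 s, in which the tool goes at most 50 mm and 8.59 degrees, less where a joint would pass 70% of its speed; a pose out of reach is approached as far as the arm can. A call with a number of a shift or a turn outside -1 to 1 is refused whole. A call with a gripper value outside its range is refused whole. The fingers move at their own pace and stop on an object; the grip force is fixed at half the most. Time passes only in rows, so rows that repeat a pose let the fingers close. It gives the time, the measured TCP pose, the force, the opening and the grip force at its end, in the units of the state.
- bot.observe(): the state, without advancing time (a new reading comes with each control period).
- bot.read_camera(name): name is "scene" or "top" or "wrist"; returns (picture, depth): 420x560x3 uint8, blue, green, red; 420x560 float32, m along the optical axis (not along the pixel's ray), 0 where there is no reading.
- bot.camera_model(name): a dict with "mtx" (3x3 intrinsics, pixels), "dist" ([k1, k2, p1, p2, k3] as OpenCV has them; the pictures are not rectified), "extrinsics" (4x4, takes a point from camera to world coordinates). Camera axes: x right, y up, looking along -z (the intrinsics and any distortion apply to the point x, -y, -z); pixel columns grow to the right and rows downward; lengths in m; the calibration is good to about 2 mm. A picture is of the moment at which its call begins: read the wrist's pose just before it. camera_model takes no time and is no camera call; for the wrist camera it gives the pose at the moment of the call.
- bot.finish_job(): hands the job in; it is judged then, once.
Trained networks look in the newest picture that a camera, given by its name, has taken for a name from the list of things; names that differ only in an ending like _2 or _b are one class to them, and where a whole thing is asked for, a point or a joint stands for the part that bears it (a point fixed in the world has none). Each returns a list of dicts, best first, with "p" (0 to 1); they miss things now and then, are a little off and sometimes report something else, mostly with a low value. They report only what shows in the picture. A call takes as long as a camera call. They do not tell look-alikes from the thing itself.
- bot.regions_of(camera, query): "mask" (420x560 bool, what is visible of it) and "point" ([column, row] in pixels, amid what is visible of it).
The state is a dict: "time": time; "joints": joint angles; "joint_velocities": joint speeds; "effort": joint torques, N m; "ee_pos": TCP position; "tool_rot": TCP orientation; "wrist_force": force on the tool from outside, world axes, zero at the start; "ft_torque": the same for the moment, N m; "width": finger opening in m; "grasp_force": force on a finger pad.
Only numpy, scipy, OpenCV 4.12 (cv2) and the standard library are available. Lean on these libraries where they do the work, as an engineer would, in place of code of your own. Each camera call takes 0.05 s, during which the arm holds its last target. There are 200 camera calls.

## Working session

There is one attempt and no reset: what is moved stays moved. The work goes in short steps, Python scripts to look and compute and a shell command to move; the robot and the scene stay as the last step left them, time stands still between calls to the robot, and variables do not carry over. Pictures are saved under pics/ and viewed, at most 10 in all, crops included, and the job is handed in when it is done.

```bash
mkdir -p pics; ls
cat > h.py <<'E'
import numpy as np, cv2
from plant import bot
def world(cam, mask_or_px, depth, m=None):
    m=m or bot.camera_model(cam)
    px=np.asarray(mask_or_px,float).reshape(-1,1,2)
    n=cv2.undistortPoints(px,np.array(m["mtx"],float),np.array(m["dist"],float)).reshape(-1,2)
    c=px.reshape(-1,2).astype(int); d=depth[c[:,1],c[:,0]]
    P=np.c_[n[:,0]*d,-n[:,1]*d,-d]; E=np.array(m["extrinsics"])
    return P@E[:3,:3].T+E[:3,3], d>0
def maskpts(cam,mask,depth,m=None):
    r,c=np.nonzero(mask&(depth>0)); return world(cam,np.c_[c,r],depth,m)[0],(r,c)
E
python3 - <<'E'
from h import *
s=bot.observe(); print(s["time"],s["ee_pos"],s["width"]); print(np.round(s["tool_rot"],3))
for cam in ["scene","top"]:
    im,d=bot.read_camera(cam); cv2.imwrite(f"pics/{cam}0.png",im); np.save(f"{cam}_d.npy",d)
    print(cam,np.round(np.array(bot.camera_model(cam)["extrinsics"])[:3,3],2))
    for q in ["tank","mat","cartridge","strainer","cover"]+(["bottle_left","bottle_right","jar"] if cam=="top" else []):
        for r in bot.regions_of(cam,q)[:3]:
            P,_=maskpts(cam,r["mask"],d)
            if len(P): print(q,round(r["p"],2),np.round(r["point"]),"med",np.round(np.median(P,0),3),"mn",np.round(np.percentile(P,2,0),3),"mx",np.round(np.percentile(P,98,0),3))
E
```

```text
pics
0.0 [0.13741411 0.60931783 0.23051414] 0.08552422572047663
[[-0.976  0.22  -0.   ]
 [ 0.22   0.976 -0.001]
 [-0.    -0.001 -1.   ]]
scene [ 1.56 -0.26  0.77]
tank 0.75 [359. 210.] med [0.612 0.237 0.051] mn [0.526 0.167 0.006] mx [0.694 0.311 0.086]
cartridge 0.83 [302. 191.] med [0.462 0.109 0.045] mn [0.429 0.091 0.003] mx [0.471 0.136 0.065]
cartridge 0.74 [276. 200.] med [0.479 0.009 0.045] mn [ 0.447 -0.01   0.003] mx [0.487 0.03  0.065]
strainer 0.83 [125. 200.] med [ 0.302 -0.453  0.013] mn [ 0.227 -0.526  0.004] mx [ 0.368 -0.386  0.067]
strainer 0.81 [180. 189.] med [ 0.287 -0.272  0.013] mn [ 0.214 -0.342  0.008] mx [ 0.351 -0.202  0.064]
strainer 0.55 [169. 216.] med [ 0.515 -0.311  0.062] mn [ 0.385 -0.321  0.002] mx [ 0.521 -0.302  0.08 ]
cover 0.83 [172. 234.] med [ 0.53  -0.309  0.022] mn [ 0.441 -0.386  0.011] mx [ 0.59  -0.235  0.045]
top [0.4  0.01 1.51]
tank 0.61 [194. 175.] med [0.602 0.246 0.009] mn [0.527 0.171 0.   ] mx [0.68  0.311 0.086]
tank 0.49 [384. 216.] med [ 0.507 -0.308  0.022] mn [ 0.434 -0.384  0.015] mx [ 0.58  -0.234  0.043]
mat 0.65 [368. 23
[... 408 characters left out ...]
94.] med [ 0.279 -0.27   0.012] mn [ 0.21  -0.34   0.005] mx [ 0.347 -0.203  0.063]
strainer 0.56 [396. 208.] med [ 0.508 -0.309  0.035] mn [ 0.489 -0.33   0.014] mx [ 0.527 -0.293  0.082]
cover 0.63 [386. 218.] med [ 0.507 -0.308  0.022] mn [ 0.434 -0.385  0.014] mx [ 0.582 -0.233  0.044]
bottle_left 0.71 [ 94. 181.] med [0.568 0.473 0.148] mn [0.545 0.461 0.017] mx [0.599 0.505 0.229]
bottle_left 0.64 [291. 130.] med [ 0.753 -0.014  0.008] mn [ 0.721 -0.043 -0.002] mx [0.788 0.023 0.014]
bottle_right 0.87 [476. 194.] med [ 0.55  -0.492  0.146] mn [ 0.523 -0.524  0.011] mx [ 0.583 -0.475  0.229]
jar 0.68 [286. 148.] med [ 0.674 -0.001  0.069] mn [ 0.654 -0.025  0.028] mx [0.701 0.021 0.076]
```

View pics/scene0.png

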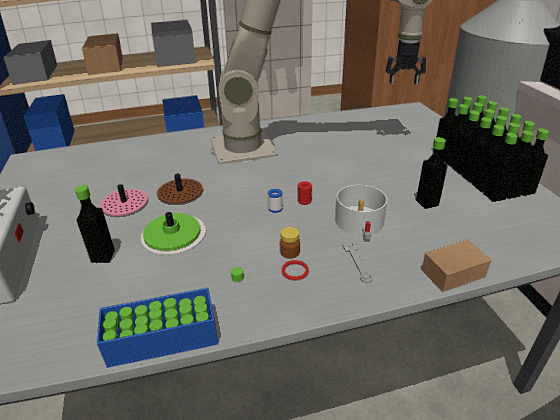

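View pics/top0.png

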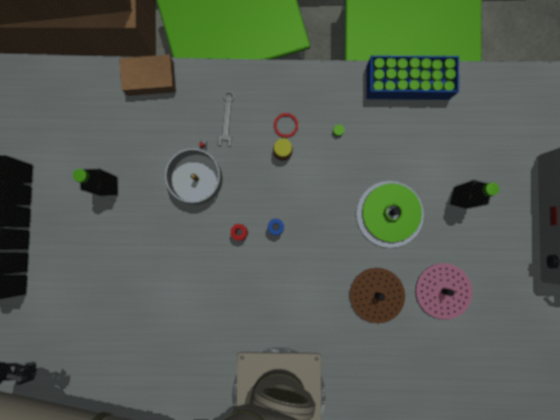

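```bash
cat >> h.py <<'E'
from scipy.optimize import least_squares
def cloud(cam,d,m=None):
    return maskpts(cam,np.ones(d.shape,bool),d,m)[0]
def near(P,c,r,z0,z1):
    return P[(np.hypot(P[:,0]-c[0],P[:,1]-c[1])<r)&(P[:,2]>z0)&(P[:,2]<z1)]
def circ(Q,R=None):
    c0=np.r_[(Q[:,:2].min(0)+Q[:,:2].max(0))/2]
    return c0, least_squares(lambda v:np.hypot(Q[:,0]-v[0],Q[:,1]-v[1])-R,Q[:,:2].mean(0) if R is None else c0,loss="soft_l1",f_scale=.002).x if R else c0
E
python3 - <<'E'
from h import *
for cam in ["top","scene"]:
    P=cloud(cam,np.load(cam+"_d.npy"))
    for n,c,r,z0,z1,R in [("cart",(.464,.014),.035,.055,.075,None),("red",(.446,.118),.035,.055,.075,None),("rim",(.605,.24),.09,.078,.095,.072),("pipe",(.605,.24),.03,.06,.085,None),("knob",(.508,-.31),.03,.070,.095,None),("collar",(.508,-.31),.04,.04,.055,.022),("deck",(.508,-.31),.1,.015,.03,None),("mat",(.5,-.3),.12,.003,.012,.09),("tablecheck",(.5,.4),.03,-.02,.02,None)]:
        Q=near(P,c,r,z0,z1)
        if len(Q): print(cam,n,len(Q),*[np.round(a,4) for a in circ(Q,R)],"mean",np.round(Q.mean(0),4),"sz",np.round(np.ptp(Q,axis=0),3))
E
```

```text
top cart 176 [0.4624 0.0156] [0.4624 0.0156] mean [0.4623 0.015  0.0616] sz [0.041 0.044 0.014]
top red 182 [0.446  0.1161] [0.446  0.1161] mean [0.4469 0.1165 0.0617] sz [0.044 0.044 0.015]
top rim 279 [0.5961 0.2417] [0.5966 0.2415] mean [0.5939 0.2437 0.0838] sz [0.145 0.146 0.015]
top pipe 29 [0.5958 0.2429] [0.5958 0.2429] mean [0.5958 0.242  0.0685] sz [0.013 0.014 0.014]
top knob 44 [ 0.508  -0.3115] [ 0.508  -0.3115] mean [ 0.5081 -0.3106  0.0782] sz [0.017 0.02  0.015]
top collar 87 [ 0.5076 -0.3116] [ 0.5084 -0.3113] mean [ 0.5085 -0.3109  0.0455] sz [0.045 0.045 0.015]
top deck 2513 [ 0.5041 -0.3115] [ 0.5041 -0.3115] mean [ 0.508  -0.3099  0.0219] sz [0.174 0.169 0.015]
top mat 997 [ 0.4996 -0.3003] [ 0.506  -0.3086] mean [ 0.4874 -0.2881  0.0059] sz [0.238 0.236 0.009]
top tablecheck 349 [0.5009 0.3996] [0.5009 0.3996] mean [ 5.000e-01  3.996e-01 -1.000e-04] sz [0.058 0.058 0.017]
scene cart 116 [0.4637 0.0115] [0.4637 0.0115] mean [0.4669 0.0112 0.0614] sz [0.049 0.044 0.011]
scene red 106 [0.45   0.1134] [0.45   0.1134] mean [0.4509 0.1125 0.0619] sz [0.045 0.045 0.011]
scene rim 324 [0.5971 0.2398] [0.5986 0.2401] mean [0.6008 0.2406 0.083 ] sz [0.152 0.148 0.01 ]
scene pipe 29 [0.6022 0.2399] [0.6022 0.2399] mean [0.6017 0.2389 0.0683] sz [0.014 0.014 0.017]
scene knob 35 [ 0.5121 -0.3119] [ 0.5121 -0.3119] mean [ 0.5127 -0.3116  0.0763] sz [0.02  0.018 0.011]
scene collar 105 [ 0.5109 -0.311 ] [ 0.5088 -0.3115] mean [ 0.5167 -0.3108  0.0451] sz [0.048 0.047 0.014]
scene deck 1391 [ 0.5114 -0.3098] [ 0.5114 -0.3098] mean [ 0.5232 -0.3105  0.0222] sz [0.168 0.164 0.015]
scene mat 451 [ 0.4978 -0.2954] [ 0.5049 -0.3081] mean [ 0.5516 -0.2932  0.0062] sz [0.231 0.218 0.009]
scene tablecheck 122 [0.5005 0.4041] [0.5005 0.4041] mean [0.5019 0.4032 0.0023] sz [0.058 0.05  0.007]
```

The scene image shows the white/blue cartridge at (276,200) and the red look-alike at (304,193). The tank is at (360,210), and the green lid set on the white mat is at (173,232). The top image agrees: cartridge (276,227), tank (194,176), lid set (391,213). Brown and pink look-alikes lie below it.

Next I'll turn the tool so its axes match the world axes and move towards the cartridge.

```bash
python3 -m jog '[[[0,-0.88,-0.72,0,0.43],[0,-0.88,-0.72,0,0.43],[0,-0.88,-0.72,0,0.43],[0,-0.88,-0.72,0,0.43],[0,-0.88,-0.72,0,0.43],[0,-0.88,-0.72,0,0.43],[0,-0.88,-0.72,0,0.43],[0,-0.88,-0.72,0,0.43],[0,-0.88,-0.72,0,0.43],[0,-0.88,-0.72,0,0.43],[0,-0.88,-0.72,0,0.43]]]'; python3 -c "
from h import *
s=bot.observe();print(s['time'],s['ee_pos'],np.round(s['tool_rot'],3),np.round(s['joints'],2))"
```

```text
time: 1.85
ee_pos: [0.2074, 0.5201, 0.2314]
tool_rot: [[-0.003, 1.0, 0.0], [1.0, 0.003, 0.0], [0.0, 0.0, -1.0]]
wrist_force: [-0.1, -0.4, 0.5]
width: 0.0854
grasp_force: 0.0
1.85 [0.20740924 0.52014098 0.2313686 ] [[-0.003  1.     0.   ]
 [ 1.     0.003  0.   ]
 [ 0.     0.    -1.   ]] [-1.36  0.19  0.1   1.64 -0.02  1.31 -1.25]
```

```bash
(python3 -m jog '[[[0,-1,0.8,0,0],[0,-1,0.8,0,0],[0,-1,0.8,0,0]]]'; python3 -m jog '[[[0,-1,0.7,0,0],[0,-1,0.7,0,0],[0,-1,0.7,0,0]]]'; python3 -m jog '[[[0,-1,0.6,0,0],[0,-1,0.6,0,0],[0,-1,0.6,0,0]]]'; python3 -m jog '[[[0,-1,0.45,0,0],[0,-1,0.45,0,0],[0,-1,0.45,0,0]]]'; python3 -m jog '[[[0,-1,0,0.2,0],[0,-1,0,0.2,0],[0,-1,0,0.2,0],[0,-1,0,0.2,0],[0,-1,0,0.2,0]]]') | grep -E "time|pos|refus|rror"
python3 - <<'E'
from h import *
m=bot.camera_model("wrist"); print(np.round(m["extrinsics"],3)); s=bot.observe(); print(s["ee_pos"])
im,d=bot.read_camera("wrist"); cv2.imwrite("pics/w1.png",im)
P=cloud("wrist",d,m)
Q=near(P,(.4635,.0135),.035,.05,.075); print(len(Q),circ(Q,None)[0],Q.mean(0),np.ptp(Q,axis=0))
E
```

```text
time: 2.15
ee_pos: [0.29, 0.4169, 0.2315]
time: 2.45
ee_pos: [0.3598, 0.3158, 0.2317]
time: 2.75
ee_pos: [0.4193, 0.215, 0.2317]
time: 3.05
ee_pos: [0.4636, 0.1139, 0.2318]
time: 3.55
ee_pos: [0.4617, 0.0209, 0.2115]
[[ 1.     0.     0.     0.463]
 [-0.     0.966  0.259  0.087]
 [-0.    -0.259  0.966  0.353]
 [ 0.     0.     0.     1.   ]]
[0.46165427 0.02088619 0.21151331]
1304 [0.463476   0.01540896] [0.4633228  0.01620981 0.06048755] [0.04529219 0.04514662 0.01306816]
```

View pics/w1.png

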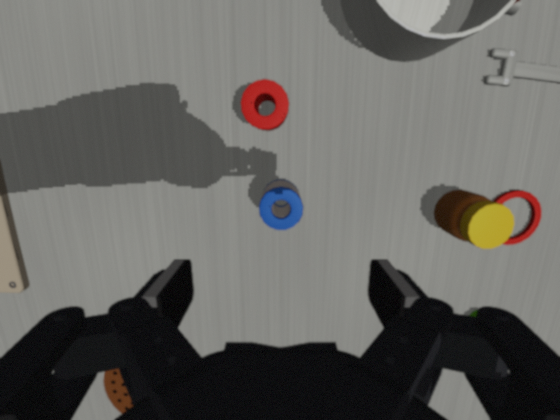

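The wrist image shows the blue cartridge ring at (281,208) and the red look-alike at (265,105), which agrees with the fit (0.4635, 0.015). I'll descend and grip.

```bash
(python3 -m jog '[[[0,-0.06,0.02,0.3,0],[0,-0.06,0.02,0.6,0],[0,-0.06,0.02,0.9,0],[0,-0.06,0.02,0.9,0]]]'; python3 -m jog '[[[0,0,0,0.3,0],[0,0,0,0.6,0],[0,0,0,0.8,0],[0,0,0,0.93,0],[0,0,0,0.93,0],[0,0,0,0.93,0]]]'; python3 -m jog '[[[1,0,0,0,0],[1,0,0,0,0],[1,0,0,0,0],[1,0,0,0,0],[1,0,0,0,0],[1,0,0,0,0],[1,0,0,0,0],[1,0,0,0,0],[1,0,0,0,0]]]')
```

```text
time: 4.0
ee_pos: [0.4613, 0.0145, 0.1184]
tool_rot: [[-0.001, 1.0, -0.005], [1.0, 0.001, -0.002], [-0.002, -0.005, -1.0]]
wrist_force: [-1.3, -0.6, 0.7]
width: 0.0858
grasp_force: 0.0
time: 4.6
ee_pos: [0.4644, 0.0141, 0.0294]
tool_rot: [[0.001, 1.0, 0.001], [1.0, -0.001, 0.0], [0.0, 0.001, -1.0]]
wrist_force: [-0.1, -0.8, 0.4]
width: 0.0854
grasp_force: 0.0
time: 5.5
ee_pos: [0.464, 0.0139, 0.0291]
tool_rot: [[0.002, 1.0, 0.001], [1.0, -0.002, 0.001], [0.001, 0.001, -1.0]]
wrist_force: [-3.4, -0.1, 9.0]
width: 0.0442
grasp_force: 60.9
```

```bash
(python3 -m jog '[[[1,0,0,-0.2,0],[1,0,0,-0.5,0],[1,0,0,-0.9,0],[1,0,0,-0.9,0]]]'; python3 -m jog '[[[1,0.1,0.2,-0.5,0],[1,0.5,0.6,-0.5,0],[1,0.9,1,-0.5,0],[1,0.9,1,-0.5,0],[1,0.9,1,-0.5,0],[1,0.9,1,-0.5,0]]]')
python3 - <<'E'
from h import *
m=bot.camera_model("wrist"); s=bot.observe(); print(s["ee_pos"])
im,d=bot.read_camera("wrist"); cv2.imwrite("pics/w2.png",im)
P=cloud("wrist",d,m)
for n,r,z0,z1,R in [("rim",.09,.078,.092,.072),("pipe",.03,.066,.082,None),("pipe_all",.025,.02,.08,None)]:
    Q=near(P,(.598,.241),r,z0,z1)
    if len(Q): print(n,len(Q),*circ(Q,R),Q.mean(0),np.ptp(Q,axis=0))
E
```

```text
time: 5.9
ee_pos: [0.4662, 0.0138, 0.1226]
tool_rot: [[0.002, 1.0, 0.007], [1.0, -0.002, 0.003], [0.003, 0.007, -1.0]]
wrist_force: [0.2, 0.3, -1.7]
width: 0.0433
grasp_force: 61.8
time: 6.5
ee_pos: [0.5632, 0.1027, 0.1674]
tool_rot: [[0.002, 1.0, -0.001], [1.0, -0.002, -0.001], [-0.001, -0.001, -1.0]]
wrist_force: [0.4, -1.2, -1.7]
width: 0.0438
grasp_force: 62.3
[0.56316229 0.10272953 0.16740282]
rim 2476 [0.59847222 0.21477435] [0.59785109 0.24226894] [0.60306507 0.20931561 0.08270008] [0.14726085 0.09358341 0.00748752]
pipe 347 [0.5980364 0.2412913] [0.5980364 0.2412913] [0.59748195 0.24052599 0.07054695] [0.01498263 0.01487852 0.00928687]
pipe_all 670 [0.59787394 0.24111738] [0.59787394 0.24111738] [0.59653887 0.23853624 0.05899707] [0.0157211  0.01522636 0.05496402]
```

View pics/w2.png

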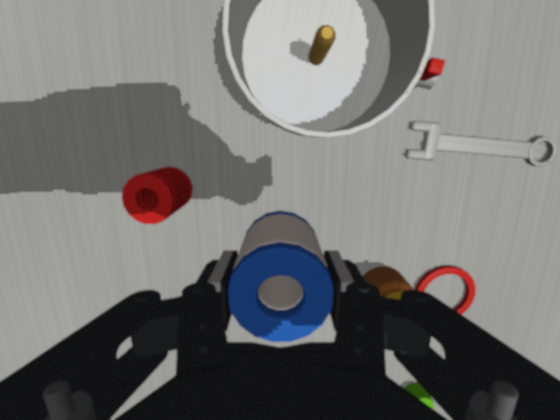

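The pipe tip shows at (326,33), and the cartridge is held upright at (280,290). Next I'll measure how far the held cartridge is offset from the TCP.

Run:
```python
from h import *
m=bot.camera_model("wrist"); s=bot.observe(); t=s["ee_pos"]
im,d=bot.read_camera("wrist")
b=im.astype(int); blue=(b[...,0]>b[...,2]+60)&(b[...,0]>b[...,1]+30)
P,_=maskpts("wrist",blue,d,m); P=P[np.hypot(P[:,0]-t[0],P[:,1]-t[1])<.04]
Q=P[np.abs(P[:,2]-np.percentile(P[:,2],80))<.004]
print(len(Q),circ(Q)[0]-t[:2],circ(Q,.0165)[1]-t[:2],np.median(Q[:,2])-t[2],np.ptp(Q,axis=0))
A=np.c_[Q[:,:2]-Q[:,:2].mean(0),np.ones(len(Q))]; print("slope",np.linalg.lstsq(A,Q[:,2],rcond=None)[0])
# bottom/white side points
w=cloud("wrist",d,m); w=w[(np.hypot(w[:,0]-t[0],w[:,1]-t[1])<.035)&(w[:,2]<t[2]-.005)&(w[:,2]>t[2]-.03)]
print("low",len(w),circ(w,.023)[1]-t[:2],w[:,2].min()-t[2])
```

```text
6301 [0.00124997 0.00083487] [0.00132595 0.00193874] 0.03193149398714637 [0.0439219 0.0459456 0.0055544]
slope [-0.00273916 -0.00364984  0.19963058]
low 734 [0.00126307 0.00049159] -0.02911412702492236
```

```bash
(python3 -m jog '[[[1,0.5,0.1,0,0],[1,1,0.3,0,0],[1,1,0.3,0,0]]]'; python3 -m jog '[[[1,0.38,0.03,0,0],[1,0.38,0.03,0,0],[1,0.38,0.03,0,0],[1,0.38,0.03,0,0],[1,0.38,0.03,0,0],[1,0.38,0.03,0,0]]]')|grep -E "pos|force";python3 - <<'E'
from h import *
s=bot.observe();t=s["ee_pos"];print(t)
m=bot.camera_model("scene");im,d=bot.read_camera("scene")
P=cloud("scene",d,m)
w=P[(np.hypot(P[:,0]-t[0],P[:,1]-t[1])<.04)&(P[:,2]<t[2])&(P[:,2]>t[2]-.028)]
print("held",len(w),circ(w,.023)[1],w[:,2].min())
w=P[(np.hypot(P[:,0]-.598,P[:,1]-.241)<.09)&(P[:,2]<.092)&(P[:,2]>.078)]
print("rim",circ(w,.072)[1])
cv2.imwrite("pics/s2.png",cv2.resize(im[120:260,280:440],None,fx=4,fy=4))
E
```

```text
ee_pos: [0.5934, 0.2105, 0.1678]
wrist_force: [-0.9, -0.1, -2.3]
grasp_force: 62.4
ee_pos: [0.5971, 0.2404, 0.1686]
wrist_force: [-0.1, 0.0, -2.8]
grasp_force: 62.4
[0.5970877  0.24042246 0.1685778 ]
held 131 [0.59618319 0.24002085] 0.14085365820777118
rim [0.59851079 0.24022202]
```

View pics/s2.png

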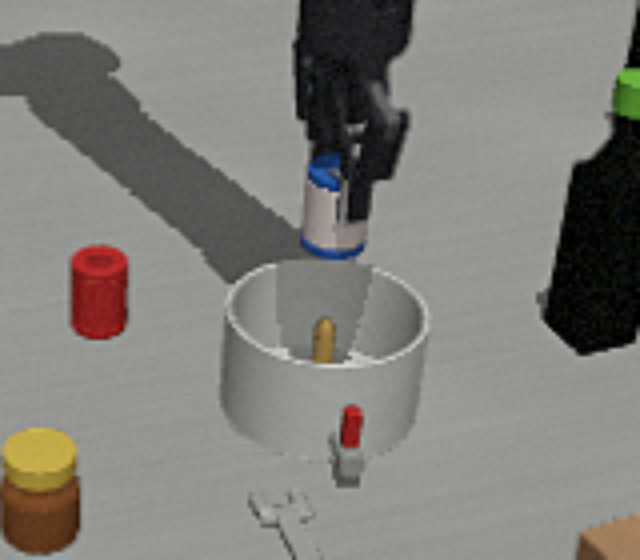

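The cartridge hangs over the tank axis, about 50 mm above the pipe tip. I'll lower it in stages and watch the force.

```bash
(python3 -m jog '[[[1,0,0,0.2,0],[1,0,0,0.4,0],[1,0,0,0.55,0],[1,0,0,0.62,0],[1,0,0,0.68,0],[1,0,0,0.72,0],[1,0,0,0.72,0]]]'; python3 -m jog '[[[1,0,0,0.04,0],[1,0,0,0.07,0],[1,0,0,0.1,0],[1,0,0,0.1,0]]]')|grep -E "pos|force|time"
```

```text
time: 8.25
ee_pos: [0.597, 0.2414, 0.0963]
wrist_force: [-0.1, 0.3, -1.3]
grasp_force: 62.4
time: 8.65
ee_pos: [0.5967, 0.2414, 0.0859]
wrist_force: [0.3, -0.4, -1.3]
grasp_force: 62.4
```

```bash
(python3 -m jog '[[[1,0,0,0.1,0],[1,0,0,0.2,0],[1,0,0,0.3,0],[1,0,0,0.4,0],[1,0,0,0.46,0],[1,0,0,0.46,0]]]'; python3 -m jog '[[[1,0,0,0.02,0],[1,0,0,0.03,0],[1,0,0,0.03,0]]]')|grep -E "pos|force|time"
```

```text
time: 9.25
ee_pos: [0.5963, 0.2411, 0.039]
wrist_force: [0.0, 0.0, -1.1]
grasp_force: 62.4
time: 9.55
ee_pos: [0.5971, 0.2415, 0.0375]
wrist_force: [-1.0, -0.3, -1.6]
grasp_force: 62.4
```

```bash
(python3 -m jog '[[[1,0,0,0.01,0],[1,0,0,0.01,0]]]'; python3 -m jog '[[[1,0,0,0.01,0],[1,0,0,0.01,0]]]';python3 -m jog '[[[1,0,0,0.01,0],[1,0,0,0.01,0]]]')|grep -E "pos|force|time"
```

```text
time: 9.75
ee_pos: [0.597, 0.2414, 0.0364]
wrist_force: [0.5, 0.9, -1.5]
grasp_force: 62.4
time: 9.95
ee_pos: [0.597, 0.2414, 0.0353]
wrist_force: [0.9, 0.2, -2.3]
grasp_force: 62.5
time: 10.15
ee_pos: [0.597, 0.2414, 0.0352]
wrist_force: [-4.1, -0.8, 7.6]
grasp_force: 63.4
```

On the floor. I'll release partly open and rise.

```bash
(python3 -m jog '[[[0.25,0,0,0,0],[0.25,0,0,0,0],[0.25,0,0,0,0],[0.25,0,0,0,0]]]'; python3 -m jog '[[[0.25,0,0,-0.2,0],[0.25,0,0,-0.5,0],[0.25,0,0,-1,0],[0.25,0,0,-1,0]]]';python3 -m jog '[[[0,0,0,-0.5,0],[0,0,0,-1,0],[0,0,0,-1,0]]]'; python3 -m jog '[[[0,-0.5,0,0,0],[0,-1,0,0,0],[0,-1,0,0,0],[0,-1,0,0,0]]]')|grep -E "pos|force|time|width"
python3 - <<'E'
from h import *
m=bot.camera_model("wrist"); im,d=bot.read_camera("wrist"); cv2.imwrite("pics/w3.png",im)
P=cloud("wrist",d,m)
for n,r,z0,z1,R in [("rim",.09,.078,.092,.072),("cart top",.03,.060,.0715,None),("pipe",.02,.0715,.08,None)]:
    Q=near(P,(.598,.241),r,z0,z1)
    if len(Q): print(n,len(Q),*circ(Q,R),Q.mean(0),np.median(Q[:,2]),np.ptp(Q,axis=0))
E
```

```text
time: 10.55
ee_pos: [0.597, 0.2414, 0.0342]
wrist_force: [0.1, 1.0, -0.5]
width: 0.0638
grasp_force: 0.0
time: 10.95
ee_pos: [0.6004, 0.2422, 0.1411]
wrist_force: [1.4, -0.3, 0.8]
width: 0.0642
grasp_force: 0.0
time: 11.25
ee_pos: [0.6, 0.2419, 0.2418]
wrist_force: [0.1, 0.6, 0.5]
width: 0.0853
grasp_force: 0.0
time: 11.65
ee_pos: [0.5971, 0.1399, 0.2346]
wrist_force: [0.3, 0.2, 0.2]
width: 0.0854
grasp_force: 0.0
rim 2648 [0.59818859 0.24224267] [0.59817189 0.24146241] [0.5979804  0.25148137 0.08248515] 0.08286001030856704 [0.14610022 0.14618502 0.00813238]
cart top 1553 [0.59825608 0.24174552] [0.59825608 0.24174552] [0.59842451 0.24199769 0.06715081] 0.06719307293429089 [0.04494605 0.04526394 0.01052627]
pipe 86 [0.59870754 0.24170207] [0.59870754 0.24170207] [0.59842708 0.24165765 0.07298365] 0.07300680574596205 [0.00976231 0.01020636 0.00359491]
```

View pics/w3.png

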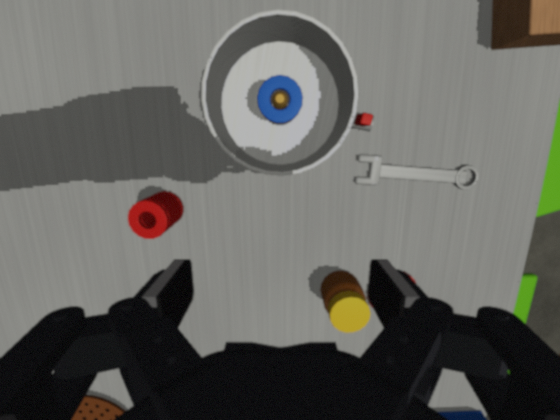

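The blue cartridge end is seated round the pipe at (280,98), with its top at z 0.067 as it should be. Now to the lid set.

```bash
(python3 -m jog '[[[0,-0.5,-0.1,0,0],[0,-1,-0.2,0,0],[0,-1,-0.2,0,0]]]'; python3 -m jog '[[[0,-1,-0.2,0,0],[0,-1,-0.2,0,0],[0,-1,-0.2,0,0]]]';python3 -m jog '[[[0,-1,-0.2,0,0],[0,-1,-0.2,0,0],[0,-1,-0.2,0,0]]]'; python3 -m jog '[[[0,-1,-0.2,0,0],[0,-1,-0.2,0,0],[0,-1,-0.2,0,0]]]'; python3 -m jog '[[[0,-0.4,-0.1,0.2,0],[0,-0.4,-0.1,0.2,0],[0,-0.4,-0.1,0.2,0],[0,-0.4,-0.1,0.2,0],[0,-0.4,-0.1,0.2,0]]]')|grep -E "pos|time"
python3 - <<'E'
from h import *
m=bot.camera_model("wrist"); im,d=bot.read_camera("wrist"); cv2.imwrite("pics/w4.png",im)
P=cloud("wrist",d,m); c=(.509,-.311)
for n,r,z0,z1,R in [("knob",.02,.06,.09,None),("knobtop",.02,.074,.09,None),("collar",.035,.042,.05,.022),("deck",.1,.015,.03,None)]:
    Q=near(P,c,r,z0,z1)
    if len(Q): print(n,len(Q),*circ(Q,R),Q.mean(0),np.median(Q[:,2]),np.ptp(Q,axis=0))
E
```

```text
time: 12.0
ee_pos: [0.576, 0.035, 0.2349]
time: 12.3
ee_pos: [0.5553, -0.0648, 0.2349]
time: 12.6
ee_pos: [0.5347, -0.1646, 0.2349]
time: 12.9
ee_pos: [0.5139, -0.2645, 0.2347]
time: 13.4
ee_pos: [0.507, -0.297, 0.2145]
knob 360 [ 0.50935597 -0.31017017] [ 0.50935597 -0.31017017] [ 0.50928556 -0.30843935  0.07511242] 0.07658672109417447 [0.01914922 0.02005733 0.01959435]
knobtop 301 [ 0.50947063 -0.31034819] [ 0.50947063 -0.31034819] [ 0.50936591 -0.30962361  0.07670518] 0.07683082606651309 [0.01891989 0.01970129 0.00557018]
collar 498 [ 0.50949063 -0.30997453] [ 0.50921551 -0.31007961] [ 0.50929929 -0.30913039  0.04489456] 0.04495419027598657 [0.04715731 0.04731015 0.00774933]
deck 13990 [ 0.50921695 -0.31073276] [ 0.50921695 -0.31073276] [ 0.50932477 -0.3056443   0.02104536] 0.0210870786645323 [0.1646725  0.16407197 0.01465211]
```

View pics/w4.png

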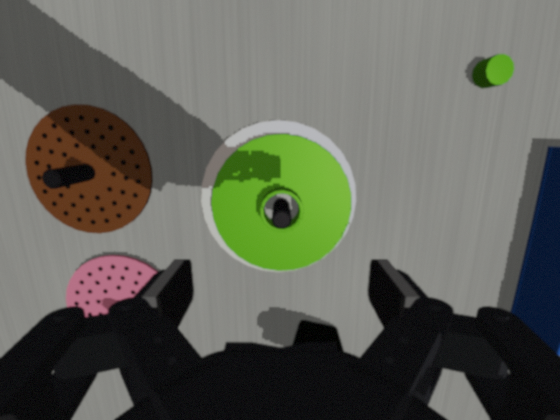

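The lid set is at (280,200) with its knob at (281,210), and the fit gives (0.5094, -0.3102). I'll descend onto the knob.

```bash
(python3 -m jog '[[[0,-0.13,0.02,0.3,0],[0,-0.13,0.02,0.6,0],[0,-0.13,0.02,0.9,0],[0,-0.13,0.02,1,0],[0,-0.13,0.02,1,0],[0,-0.13,0.02,1,0]]]'; python3 -m jog '[[[0,0,0,0.2,0],[0,0,0,0.4,0],[0,0,0,0.55,0],[0,0,0,0.65,0],[0,0,0,0.66,0],[0,0,0,0.66,0]]]')|grep -E "pos|time|force"
```

```text
time: 14.05
ee_pos: [0.5087, -0.3116, 0.1157]
wrist_force: [0.3, -0.5, 1.4]
grasp_force: 0.0
time: 14.65
ee_pos: [0.5082, -0.3117, 0.0489]
wrist_force: [0.9, 0.0, 0.6]
grasp_force: 0.0
```

```bash
(python3 -m jog '[[[0,0.01,0.01,0,0],[1,0.01,0.01,0,0],[1,0.01,0.01,0,0],[1,0.01,0.01,0,0],[1,0.01,0.01,0,0],[1,0.01,0.01,0,0],[1,0.01,0.01,0,0],[1,0.01,0.01,0,0],[1,0.01,0.01,0,0],[1,0.01,0.01,0,0],[1,0.01,0.01,0,0],[1,0.01,0.01,0,0]]]';python3 -m jog '[[[1,0,0,0,0],[1,0,0,0,0],[1,0,0,0,0]]]';  python3 -m jog '[[[1,0,0,-0.1,0],[1,0,0,-0.2,0],[1,0,0,-0.3,0],[1,0,0,-0.3,0]]]')|grep -E "pos|time|force|width|rot"
```

```text
time: 15.85
ee_pos: [0.5087, -0.3105, 0.0485]
tool_rot: [[0.002, 1.0, -0.0], [1.0, -0.002, 0.0], [0.0, -0.0, -1.0]]
wrist_force: [-2.7, 1.6, 4.4]
width: 0.0185
grasp_force: 59.0
time: 16.15
ee_pos: [0.5087, -0.3105, 0.0485]
tool_rot: [[0.002, 1.0, -0.0], [1.0, -0.002, 0.0], [0.0, -0.0, -1.0]]
wrist_force: [-2.8, 0.9, 5.2]
width: 0.0183
grasp_force: 59.0
time: 16.55
ee_pos: [0.5097, -0.3109, 0.0799]
tool_rot: [[0.002, 1.0, 0.002], [1.0, -0.002, -0.001], [-0.001, 0.002, -1.0]]
wrist_force: [1.3, -0.2, -7.0]
width: 0.0183
grasp_force: 59.3
```

```bash
(python3 -m jog '[[[1,0,0,-0.2,0],[1,0,0,-0.5,0],[1,0,0,-0.8,0],[1,0,0,-1,0],[1,0,0,-1,0]]]'; python3 -m jog '[[[1,0.1,0,-0.2,0],[1,0.35,0.05,-0.2,0],[1,0.65,0.1,-0.2,0],[1,1,0.16,-0.2,0]]]';  python3 -m jog '[[[1,0.33,0.06,0,0],[1,0.66,0.11,0,0],[1,1,0.16,0,0]]]'; python3 -m jog '[[[1,0.33,0.06,0,0],[1,0.66,0.11,0,0],[1,1,0.16,0,0]]]'; python3 -m jog '[[[1,0.33,0.06,0,0],[1,0.66,0.11,0,0],[1,1,0.16,0,0]]]'; python3 -m jog '[[[1,0.33,0.06,0,0],[1,0.66,0.11,0,0],[1,0.9,0.16,0,0],[1,1,0.16,0,0],[1,1,0.16,0,0]]]')|grep -E "pos|time|force|width"
cat > chk.py <<'E'
from h import *
m=bot.camera_model("wrist"); s=bot.observe();t=s["ee_pos"]; im,d=bot.read_camera("wrist")
print(t)
P=cloud("wrist",d,m)
g=im.astype(int); gm=(g[...,1]>g[...,0]+50)&(g[...,1]>g[...,2]+30)
G,_=maskpts("wrist",gm,d,m); G=G[np.hypot(G[:,0]-t[0],G[:,1]-t[1])<.1]
h=np.median(G[:,2]); D=G[np.abs(G[:,2]-h)<.006]
A=np.c_[D[:,:2]-t[:2],np.ones(len(D))]; print("deck z-tcp & slope",np.linalg.lstsq(A,D[:,2]-t[2],rcond=None)[0])
C=G[(G[:,2]>h+.018)]; print("collar",len(C),circ(C,.022)[1]-t[:2])
ed=D; hull=cv2.convexHull((ed[:,:2]).astype(np.float32)).reshape(-1,2)
print("deck outline",least_squares(lambda v:np.hypot(hull[:,0]-v[0],hull[:,1]-v[1])-.083,t[:2],loss="soft_l1",f_scale=.002).x-t[:2])
E
python3 chk.py
```

```text
time: 17.05
ee_pos: [0.5101, -0.3114, 0.1808]
wrist_force: [-0.1, -0.7, -7.1]
width: 0.018
grasp_force: 59.7
time: 17.45
ee_pos: [0.5243, -0.2099, 0.1967]
wrist_force: [1.2, 0.3, -7.5]
width: 0.0181
grasp_force: 59.9
time: 17.75
ee_pos: [0.5406, -0.109, 0.1967]
wrist_force: [1.1, -0.1, -6.4]
width: 0.0183
grasp_force: 59.9
time: 18.05
ee_pos: [0.5568, -0.0092, 0.1967]
wrist_force: [0.7, 0.8, -7.5]
width: 0.018
grasp_force: 59.9
time: 18.35
ee_pos: [0.573, 0.0907, 0.1965]
wrist_force: [0.5, 0.6, -6.4]
width: 0.018
grasp_force: 59.9
time: 18.85
ee_pos: [0.5889, 0.191, 0.1964]
wrist_force: [-0.4, -0.8, -6.9]
width: 0.0184
grasp_force: 59.8
[0.58893891 0.19100871 0.1964294 ]
deck z-tcp & slope [-0.00131536 -0.00026169 -0.02742405]
collar 1407 [6.50883413e-04 3.63356501e-05]
deck outline [ 0.00067619 -0.00124824]
```

```bash
(python3 -m jog '[[[1,0.2,0.05,0,0],[1,0.4,0.09,0,0],[1,0.5,0.09,0,0],[1,0.5,0.09,0,0],[1,0.5,0.09,0,0]]]'; python3 -m jog '[[[1,0,0,0.2,0],[1,0,0,0.4,0],[1,0,0,0.52,0],[1,0,0,0.6,0],[1,0,0,0.64,0],[1,0,0,0.64,0],[1,0,0,0.64,0]]]')|grep -E "pos|time|force|width"; python3 chk.py
python3 - <<'E'
from h import *
m=bot.camera_model("scene");im,d=bot.read_camera("scene")
cv2.imwrite("pics/s5.png",cv2.resize(im[120:260,280:440],None,fx=4,fy=4))
E
```

```text
time: 19.4
ee_pos: [0.599, 0.2375, 0.1981]
wrist_force: [0.5, -0.8, -7.0]
width: 0.0179
grasp_force: 59.8
time: 20.1
ee_pos: [0.5994, 0.2394, 0.1351]
wrist_force: [-0.1, 0.0, -5.6]
width: 0.018
grasp_force: 59.8
[0.59939536 0.2394126  0.13508327]
deck z-tcp & slope [ 0.00231909  0.00077168 -0.02742039]
collar 1387 [ 0.00036019 -0.00058204]
deck outline [ 7.27295926e-05 -1.37728524e-03]
```

View pics/s5.png

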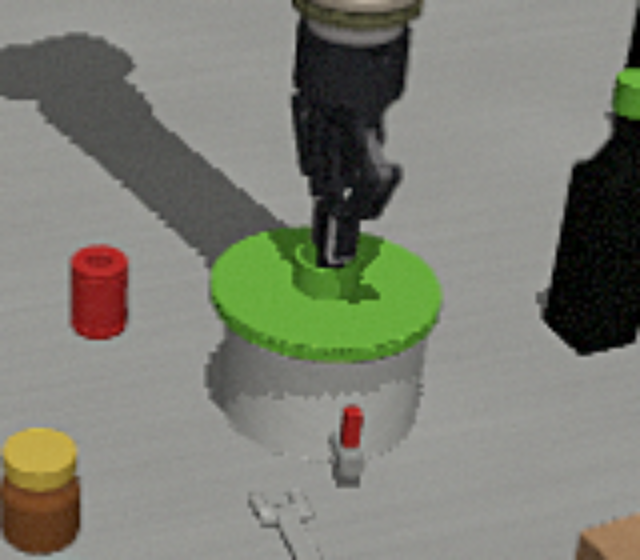

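The lid set hovers level just above the rim. I'll centre it and lower it gently.

```bash
(python3 -m jog '[[[1,0.025,-0.015,0,0],[1,0.025,-0.015,0.02,0],[1,0.025,-0.015,0.04,0],[1,0.025,-0.015,0.06,0],[1,0.025,-0.015,0.06,0]]]'; python3 -m jog '[[[1,0,0,0.02,0],[1,0,0,0.03,0],[1,0,0,0.04,0],[1,0,0,0.04,0]]]')|grep -E "pos|time|force|width"
```

```text
time: 20.7
ee_pos: [0.5972, 0.2418, 0.1278]
wrist_force: [-0.6, 0.5, -7.3]
width: 0.0181
grasp_force: 59.9
time: 21.1
ee_pos: [0.5974, 0.2419, 0.1241]
wrist_force: [-0.2, 0.5, -6.6]
width: 0.0185
grasp_force: 59.9
```

```bash
(python3 -m jog '[[[1,0,0,0.015,0],[1,0,0,0.03,0],[1,0,0,0.03,0]]]'; python3 -m jog '[[[1,0,0,0.01,0],[1,0,0,0.01,0]]]'; python3 -m jog '[[[1,0,0,0.01,0],[1,0,0,0.01,0]]]')|grep -E "pos|time|force"
```

```text
time: 21.4
ee_pos: [0.5973, 0.2419, 0.121]
wrist_force: [0.4, -0.1, -7.2]
grasp_force: 59.9
time: 21.6
ee_pos: [0.5974, 0.2419, 0.1202]
wrist_force: [-0.3, -0.4, -6.5]
grasp_force: 59.9
time: 21.8
ee_pos: [0.5976, 0.2419, 0.1196]
wrist_force: [-0.2, -1.1, -3.9]
grasp_force: 60.2
```

```bash
(python3 -m jog '[[[1,0,0,0.01,0],[1,0,0,0.01,0],[1,0,0,0.01,0]]]')|grep -E "pos|time|force"
```

```text
time: 22.1
ee_pos: [0.5976, 0.2419, 0.1196]
wrist_force: [-4.5, -1.0, 5.6]
grasp_force: 61.3
```

Contact at the expected height. I'll release and check that it's seated.

```bash
(python3 -m jog '[[[0,0,0,0,0],[0,0,0,0,0],[0,0,0,0,0],[0,0,0,0,0],[0,0,0,0,0],[0,0,0,0,0],[0,0,0,0,0],[0,0,0,-0.2,0],[0,0,0,-0.4,0],[0,0,0,-0.6,0],[0,0,0,-0.6,0],[0,0,0,-0.6,0]]]')|grep -E "pos|time|force|width"; python3 chk.py
python3 - <<'E'
from h import *
m=bot.camera_model("wrist"); im,d=bot.read_camera("wrist")
P=cloud("wrist",d,m)
for z0,z1,r in [(.143,.16,.016),(.11,.122,.03),(.088,.098,.09)]:
    Q=near(P,(.598,.2415),r,z0,z1); print(len(Q),circ(Q)[0],np.median(Q[:,2]))
E
```

```text
time: 23.3
ee_pos: [0.5975, 0.2419, 0.1781]
wrist_force: [-0.1, -0.4, -0.4]
width: 0.0855
grasp_force: 0.0
[0.59746559 0.24194103 0.17814429]
deck z-tcp & slope [-0.0005212   0.00078084 -0.08595835]
collar 1043 [ 0.00024684 -0.00082312]
deck outline [ 0.00027744 -0.00196432]
759 [0.59902658 0.24204588] 0.14785648840089402
1188 [0.59799672 0.24082371] 0.1158488410641756
28417 [0.59732534 0.23988141] 0.0921629107046687
```

The deck, collar and knob heights all match a seated lid (about 1 mm camera bias). I'll go down and take the collar.

```bash
(python3 -m jog '[[[0,-0.01,0.01,0.2,0],[0,-0.01,0.01,0.4,0],[0,-0.01,0.01,0.6,0],[0,-0.01,0.01,0.74,0],[0,-0.01,0.01,0.82,0],[0,-0.01,0.01,0.82,0],[0,-0.01,0.01,0.82,0]]]'; python3 -m jog '[[[1,0,0,0,0],[1,0,0,0,0],[1,0,0,0,0],[1,0,0,0,0],[1,0,0,0,0],[1,0,0,0,0],[1,0,0,0,0],[1,0,0,0,0],[1,0,0,0,0],[1,0,0,0,0]]]')|grep -E "pos|time|force|width|rot"
```

```text
time: 24.1
ee_pos: [0.5988, 0.2409, 0.0969]
tool_rot: [[0.002, 1.0, 0.001], [1.0, -0.002, 0.0], [0.0, 0.001, -1.0]]
wrist_force: [0.2, -0.8, -0.2]
width: 0.085
grasp_force: 0.0
time: 25.1
ee_pos: [0.5986, 0.2411, 0.0975]
tool_rot: [[0.002, 1.0, 0.0], [1.0, -0.002, 0.001], [0.001, 0.0, -1.0]]
wrist_force: [-3.2, -0.8, 7.8]
width: 0.0463
grasp_force: 60.7
```

Collar gripped. I'll lift slowly, straight up.

```bash
(python3 -m jog '[[[1,0,0,-0.03,0],[1,0,0,-0.06,0],[1,0,0,-0.1,0],[1,0,0,-0.15,0],[1,0,0,-0.2,0],[1,0,0,-0.2,0]]]'; python3 -m jog '[[[1,0,0,-0.1,0],[1,0,0,-0.2,0],[1,0,0,-0.3,0],[1,0,0,-0.4,0],[1,0,0,-0.5,0],[1,0,0,-0.6,0],[1,0,0,-0.7,0],[1,0,0,-0.77,0],[1,0,0,-0.8,0],[1,0,0,-0.8,0],[1,0,0,-0.8,0]]]')|grep -E "pos|time|force|width|rot"; python3 chk.py
python3 - <<'E'
from h import *
m=bot.camera_model("scene");im,d=bot.read_camera("scene")
cv2.imwrite("pics/s6.png",cv2.resize(im[120:260,280:440],None,fx=4,fy=4))
P=cloud("scene",d,m)
for z0,z1,r in [(.135,.165,.016),(.08,.1,.08)]:
    Q=near(P,(.598,.2415),r,z0,z1); 
    if len(Q): print(len(Q),circ(Q)[0],np.median(Q[:,2]),np.percentile(Q[:,2],[5,95]))
E
```

```text
time: 25.7
ee_pos: [0.5989, 0.241, 0.1173]
tool_rot: [[0.002, 1.0, 0.001], [1.0, -0.002, 0.001], [0.001, 0.001, -1.0]]
wrist_force: [1.1, 0.6, -2.2]
width: 0.0462
grasp_force: 61.7
time: 26.8
ee_pos: [0.5983, 0.2408, 0.1959]
tool_rot: [[0.002, 1.0, -0.001], [1.0, -0.002, -0.0], [-0.0, -0.001, -1.0]]
wrist_force: [0.4, 0.4, -3.0]
width: 0.0461
grasp_force: 61.9
[0.59826792 0.24084966 0.19589985]
deck z-tcp & slope [-0.00029891 -0.00218069 -0.00531976]
collar 3436 [1.35546808e-03 6.31862589e-05]
deck outline [ 0.00144435 -0.00125494]
5 [0.60664365 0.23697882] 0.13612447766182723 [0.13536616 0.1366021 ]
1192 [0.59765076 0.24008495] 0.09073401735585562 [0.0873618  0.09335966]
```

View pics/s6.png

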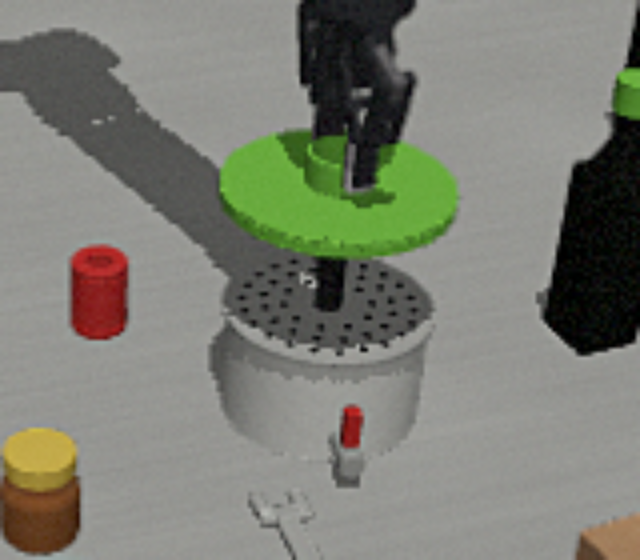

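The cover is held level and the perforated strainer is seated on the rim. I'll raise 5 mm more and hand in.

```bash
python3 -m jog '[[[1,0,0,-0.03,0],[1,0,0,-0.05,0],[1,0,0,-0.05,0],[1,0,0,-0.05,0],[1,0,0,-0.05,0]]]' | grep -E "pos|grasp"; python3 -c "
from plant import bot
print(bot.finish_job())"
```

```text
ee_pos: [0.5984, 0.2409, 0.2012]
grasp_force: 61.9
the job is handed in; nothing more can be done
None
```

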